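# Find the parts case that rattles

### The job

One of the three sealed parts cases on the cork board has a loose steel ballast ball in it; the other two are packed tight. Put the cutting rule that lies across them flat on the green cutting mat, then go along the row from your left to your right: pick each case up off the board, shake it briskly to and fro several times and set it upright on the board again. Then hold out the one that rattles, level, over the green mat and at least 10 cm above it, and finish there with it still in the gripper (if it is the last one you need not set it down first); leave the two finished models and the paint pot alone.

Things in the scene. Friction and masses are not known exactly. Their poses are not given: they have to be found in the camera images.
- case_left: left (+y) of three sealed opaque plastic cases alike from outside: blue tub, grey lid, black latches on the end towards the robot; 100 mm long (its x), 62 wide (its y), 50 high, flat sides to grip across the 62 mm. Origin: centre of the underside, z up. They stand on the cork board about 140 mm apart, side by side, lengths within 0.1 rad of the board's x
- case_middle: the middle case, same as the others from outside. Each weighs 0.3 to 0.42 kg with its contents, and weight does not tell. In one, not always the same, a steel ball (0.19 kg, 36 mm) rolls freely, 56 mm along the length and 18 across, and knocks on the walls; at one end or the other it changes the moment at the gripper by about 0.1 N m. The others hold parts wedged in foam
- case_right: the right (-y) case, same as the others from outside; origin: centre of the underside, x along its 100 mm length, z up
- rule: aluminium cutting rule lying across the tops of the three cases: flat strip 400 mm long (its y), 40 mm wide (its x), 4 mm thick, with a raised grip rib 12 mm wide and 380 mm long along its middle, whose top is 20 mm above the underside; pinch the rib across its 12 mm. Mass 0.16 to 0.24 kg. Origin: centre of the underside, z up, 56 mm above the table at the start
- board: thin brown cork board, fixed on the table, 140 mm (x) by 440 mm (y), 6 mm thick, under the cases. Origin: centre of its underside, at table height; y runs along the row of cases, towards the robot's left
- mat: green cutting mat with a yellow grid, fixed on the table beyond the board, 300 mm (x) by 450 mm (y), 3 mm thick. Origin: centre of its underside, at table height. Its near half is within easy reach
- model_tank: bystander: finished model tank on a wooden plinth 150 x 90 mm, 61 mm high, left of the work. Origin: centre of the underside
- model_jeep: bystander: finished model jeep on a wooden plinth 120 x 80 mm, 62 mm high, right of the work. Origin: centre of the underside
- paint_pot: bystander: small amber paint pot with a white cap, 38 mm across, 48 mm high, right of the work. Origin: centre of the underside
Things that resemble listed ones, but are neither listed nor needed, are in the scene too. Leave any orange or yellow look-alike of the case_right alone. Leave any turquoise look-alike of the case_middle alone.

How it is judged:
By the outcome, as a careful person would: the job done as asked, in the order asked, and still so for the second after the job is handed in, while the arm keeps its last pose, push and grip.
It also fails if it takes over 72 s, if anything falls off the work surface, if the arm or the gripper's body presses on something with over 40 N, if the wrist force passes 120 N, or if a joint passes its speed limit or range.

### The arm

A 7-joint arm with a two-finger parallel gripper is mounted at the origin on the work surface. World frame = base frame: x ahead of the robot, y to its left, z up, the work surface at z = 0. Lengths are in m, angles in rad, forces in N, time in s.
With the tool pointing down it reaches from about 0.4 to 0.85 m from the base axis. Payload 10.4 kg.
Tool frame: the origin (TCP) lies at the very end of the fingers, on their centre line; the grasp point (between the pads) lies 19 mm behind it; z points along the fingers, y is the line along which they close (so a half turn about z gives the same grasp; the last joint's range is limited). The gripper opens to 85 mm and grips with 20 to 120 N. Pads are 22 mm wide; open, the fingers measure 114 mm over their backs; the gripper's body (76 mm by 85 mm) begins 54 mm behind the grasp point. The pads swing forward as they close: fully open they stand 13 mm farther back than shut.
Start: joints at [-1.209, 0.332, -0.065, 1.46, 0.022, 1.35, -0.088], TCP at [0.235, 0.579, 0.231] pointing down, gripper open.
Joint ranges: [-2.6, 2.6], [-0.5, 2.12], [-1.47, 1.34], [0.16, 2.42], [-1.27, 4.41], [0.06, 2.06], [-2.6, 2.6]. Speed limits (rad/s): [2.22, 2.22, 2.79, 2.79, 3.14, 3.14, 3.14].

### API

Orientations are given as a unit quaternion [x, y, z, w].
In Python, from workcell import manip, vision, order gives the robot as it stands. The module is installed in compiled form; this text tells all that it offers.
- The arm moves only by the tool move_arm, never from a script. Its argument "motion" is a list of rows, each a list of 3 entries, a list of its own where there are three numbers: the shift along the tool's x, y, z scaled (see below), then the turn, a rotation vector about the tool's x, y, z scaled (see below), then the opening, from -1 (shut) to 1 (fully open). In form: [[[dx, dy, dz], [wx, wy, wz], hand], ...]. A call has 1 to 12 rows; each row shifts and turns the commanded pose from where the row before left it, along the tool's axes as they then stand; what a row does not reach is not made up. The controller multiplies each number of a shift by 0.75 m and each number of a turn by pi/4 rad. A row lasts 1/10 s, in which the tool goes at most 50 mm and 8.59 degrees, less where a joint would pass 70% of its speed; a pose out of reach is approached as far as the arm can. A call with a number of a shift or a turn outside -1 to 1 is refused whole. A call with a gripper value outside its range is refused whole. The fingers move at their own pace and stop on an object; "newtons" is the grip in N (left out, the last holds). Time passes only in rows, so rows that do not move let the fingers close. It gives the time, the measured TCP pose, the force, the opening and the grip force at its end, in the units of the state.
- manip.get_obs(): the state, without advancing time (a new reading comes with each control period).
- vision.camera(name): name is "scene" or "top"; returns a dict with "pixels" (420x560x3 uint8, red, green, blue), "fx", "fy", "cx", "cy" (pixels), "k1" (the pictures are not rectified: a ray, as slopes to the right and down, at radius r is drawn at 1 + k1 r^2 times it, then the intrinsics apply), "R" (3x3) and "t" (3): a world point X has camera coordinates R X + t. Camera axes: x right, y down, z forward; pixel columns grow to the right and rows downward; lengths in m; the calibration is good to about 2 mm. A picture is of the moment at which its call begins. There is no depth.
- order.hand_in(): hands the job in; it is judged then, once.
The state is a dict: "clock": time; "joint_pos": joint angles; "joint_velocities": joint speeds; "tau": joint torques, N m; "position": TCP position; "ee_rot": TCP orientation; "ft_force": force on the tool from outside, world axes, zero at the start; "torque": the same for the moment, N m; "grip_width": opening from 0.0 (shut) to 1.0 (fully open); "grasp_force": force on a finger pad.
Only numpy, scipy, OpenCV 4.12 (cv2) and the standard library are available. Lean on these libraries where they do the work, as an engineer would, in place of code of your own. Each camera call takes 0.05 s, during which the arm holds its last target. There are 200 camera calls.

## Working session

There is one attempt and no reset: what is moved stays moved. The work goes in short steps, Python scripts to look and compute and a tool call to move; the robot and the scene stay as the last step left them, time stands still between calls to the robot, and variables do not carry over. Pictures are saved under pics/ and viewed, at most 10 in all, crops included, and the job is handed in when it is done.

Besides the shell and the picture viewer there is one more tool, called by a JSON object that holds its "name" and its "arguments". move_arm: Moves the arm, as the interface text tells. Its arguments: {"type":"object","properties":{"motion":{"type":"array"},"newtons":{"type":"number"}},"required":["motion"]}

```bash
mkdir -p pics
python3 - <<'E'
from workcell import manip, vision
import cv2,pickle
for n in("scene","top"):
    c=vision.camera(n); pickle.dump(c,open(n+".pkl","wb"))
    cv2.imwrite(f"pics/{n}0.png",cv2.resize(c["pixels"][:,:,::-1],(784,588),interpolation=cv2.INTER_CUBIC))
    print({k:v for k,v in c.items() if k!="pixels"})
print(manip.get_obs())
E
```

```text
{'fx': 501.15645430915237, 'fy': 501.15645430915237, 'cx': 278.8047980889291, 'cy': 212.78703187989208, 'k1': -0.04622283024556634, 'R': array([[ 0.62414743,  0.78123791, -0.01035937],
       [ 0.41076326, -0.33938847, -0.84622043],
       [-0.66461532,  0.52391106, -0.53273227]]), 't': array([-0.35832224, -0.18193824,  1.76632526])}
{'fx': 492.0622914660455, 'fy': 492.0622914660455, 'cx': 288.0361604746019, 'cy': 212.77876554939297, 'k1': -0.144998944730982, 'R': array([[-0.02353296, -0.99969588, -0.0073725 ],
       [-0.98208376,  0.02449631, -0.186846  ],
       [ 0.18696977,  0.00284337, -0.98236155]]), 't': array([0.02677269, 0.60013589, 1.19005026])}
{'clock': 0.1, 'joint_pos': array([-1.2085985 ,  0.33278615, -0.06471936,  1.46087026,  0.02158486,
        1.34989777, -0.08852379]), 'joint_velocities': array([ 0.00015124, -0.00110554,  0.00207482,  0.00013303,  0.00015898,
        0.00349249,  0.00025175]), 'tau': array([ 3.51529379e-04, -6.26748133e+01,  4.84226458e-02, -3.92428207e+01,
        1.61937723e-02,  6.91430701e-03,  5.30846808e-05]), 'position': array([0.23446681, 0.57898472, 0.23060343]), 'ee_rot': array([ 1.91208817e-01,  9.81549177e-01, -6.24981071e-04, -1.02800486e-04]), 'ft_force': array([0.04130112, 0.43165338, 0.01466036]), 'torque': array([ 0.01160352,  0.00806562, -0.02653746]), 'grasp_force': 0.0, 'grip_width': 1.0034544563295877}
```

View pics/scene0.png

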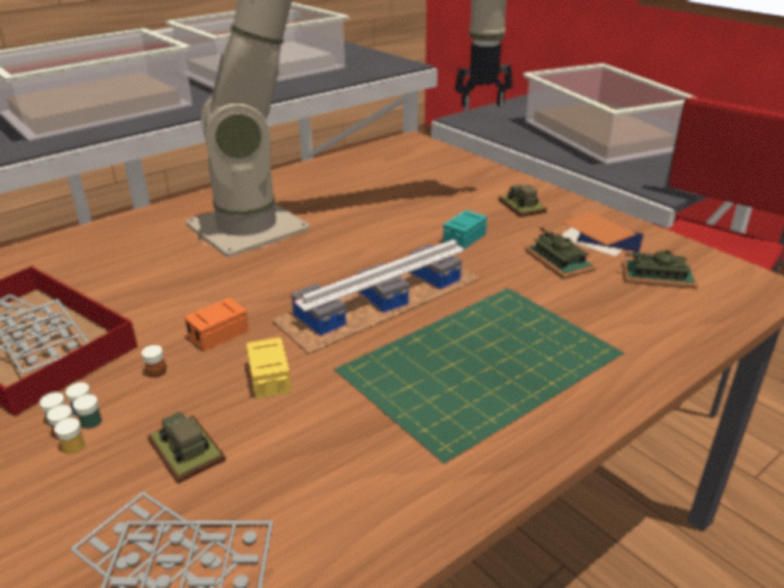

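View pics/top0.png

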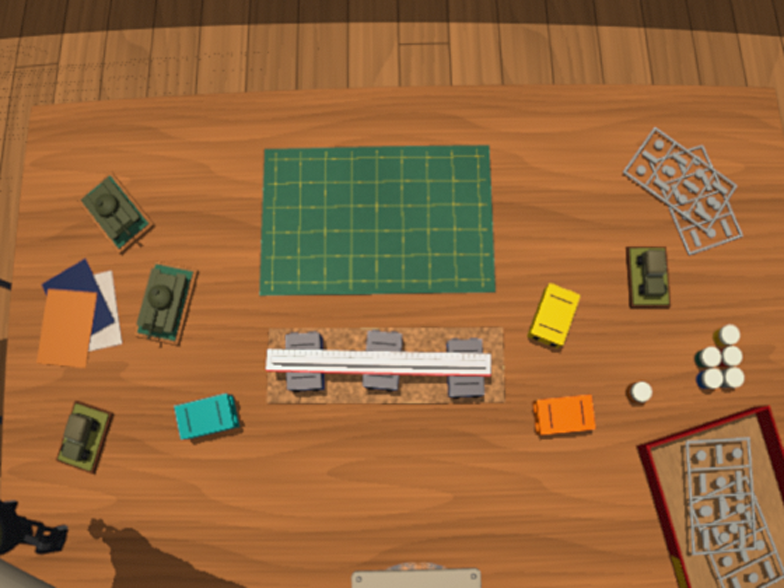

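The top view shows blue cases with grey lids on cork at about (303,361), (383,361) and (465,368), with the white rule across them. Candidates for the cases:
- **Look-alikes to leave alone:** turquoise (207,417), orange (564,414), yellow (555,316).
- **My choice:** the three blue and grey cases on the cork.

The mat is at about (378,220). I'll check this in close crops.

```bash
cat > h.py <<'E'
import numpy as np,cv2,pickle
from scipy.spatial.transform import Rotation as Ro
def und(c,px):
    K=np.array([[c["fx"],0,c["cx"]],[0,c["fy"],c["cy"]],[0,0,1]])
    return cv2.undistortPoints(np.float64(px).reshape(-1,1,2),K,np.array([c["k1"],0,0,0.])).reshape(-1,2)
def proj(c,X):
    K=np.array([[c["fx"],0,c["cx"]],[0,c["fy"],c["cy"]],[0,0,1]])
    return cv2.projectPoints(np.float64(X).reshape(-1,1,3),cv2.Rodrigues(c["R"])[0],c["t"],K,np.array([c["k1"],0,0,0.]))[0].reshape(-1,2)
def plane(c,px,z):
    d=np.c_[und(c,px),np.ones(len(und(c,px)))]@c["R"]; o=-c["R"].T@c["t"]
    return o+d*((z-o[2])/d[:,2])[:,None]
def tri(cs,pa,ct,pb):
    P=[np.c_[c["R"],c["t"]] for c in(cs,ct)]
    X=cv2.triangulatePoints(P[0],P[1],und(cs,pa).T,und(ct,pb).T); return (X[:3]/X[3]).T
def load(): return [pickle.load(open(n+".pkl","rb")) for n in("scene","top")]
def crop(c,x,y,w,h,f,s):
    cv2.imwrite(f,cv2.resize(c["pixels"][y:y+h,x:x+w,::-1],None,fx=s,fy=s,interpolation=cv2.INTER_CUBIC))
E
python3 - <<'E'
from h import *
s,t=load()
crop(t,180,225,190,70,"a.png",4); crop(s,190,165,160,88,"b.png",4.75)
a=cv2.imread("a.png");b=cv2.imread("b.png");print(a.shape,b.shape)
o=np.zeros((600,760,3),np.uint8); b=cv2.resize(b,(576,317)); o[:280]=a;o[281:598,:576]=b; cv2.imwrite("pics/crop1.png",o)
E
```

```text
(280, 760, 3) (418, 760, 3)
```

View pics/crop1.png

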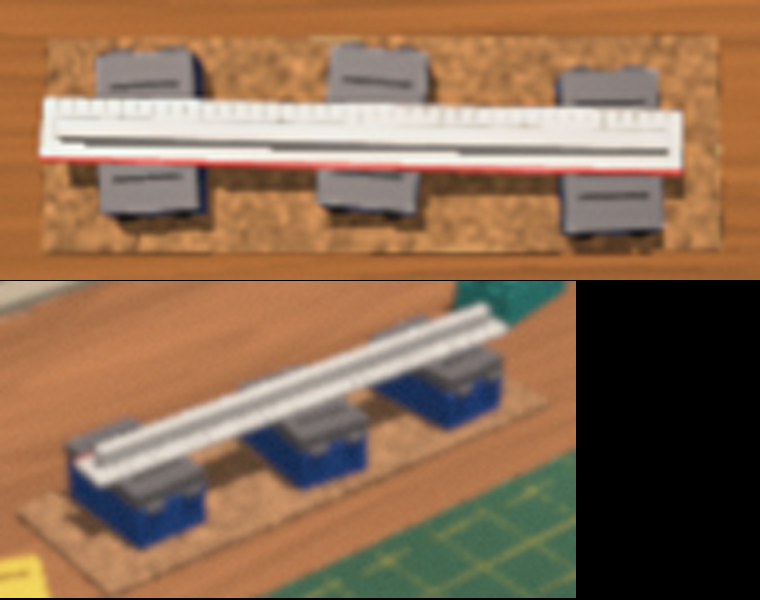

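The crop confirms three blue tubs with grey lids on the cork. In crop pixels, the left lid spans (97,55) to (198,212), the middle (331,46) to (415,211) and the right (559,71) to (663,232). The rule strip runs from (42,98) to (683,172) with its rib along the middle, and the turquoise look-alike is well behind the left case. Next I'll triangulate.

Run:
```python
from h import *
np.set_printoptions(precision=4,suppress=True)
s,t=load()
T=lambda p:[180,225]+(np.float64(p)+.5)/4-.5
S=lambda p:[190,165]+(np.float64(p)-[0,281]+.5)/3.6-.5
print("tri rule +x-y,+x+y; lid right +x-y, mid +x-y, left +x-y, board +x-y,+x+y\n",tri(s,S([(99,487),(508,327),(138,510),(300,453),(452,390),(113,593),(548,402)]),t,T([(683,112),(42,98),(658,70),(428,53),(193,52),(719,38),(49,38)])))
for n,q in dict(left=[(97,55),(193,52),(198,210),(103,215)],mid=[(331,46),(428,53),(415,211),(318,208)],right=[(559,71),(658,70),(663,230),(565,235)],rule=[(44,98),(683,112),(683,172),(40,158)],board=[(49,38),(719,38),(720,250),(42,250)]).items():
    X=plane(t,T(q),{'rule':.06,'board':.006}.get(n,.056)); d=X[0]+X[1]-X[2]-X[3]
    print(n,X.mean(0)[:2],"yaw",np.arctan2(d[1],d[0]),"L",np.linalg.norm(d)/2,"W",np.linalg.norm(X[0]+X[3]-X[1]-X[2])/2)
    e=X[0]+X[3]-X[1]-X[2]; print("   yaw from width",np.arctan2(-e[0],e[1]))
k=784/560
q=(np.float64([(264,149),(489,146),(495,292),(261,295)])+.5)/k-.5
print("mat",plane(t,q,.003))
for n,p in dict(tank=(166,303),jeep=(648,276),pot=(640,392),yel=(555,316),ora=(564,414),turq=(207,417)).items(): print(n,plane(t,[(np.array(p)+.5)/k-.5],.04))
```

```text
tri rule +x-y,+x+y; lid right +x-y, mid +x-y, left +x-y, board +x-y,+x+y
 [[ 0.4945 -0.1433  0.054 ]
 [ 0.5114  0.2581  0.0583]
 [ 0.5232 -0.1295  0.0425]
 [ 0.5366  0.0144  0.0414]
 [ 0.5415  0.1654  0.0438]
 [ 0.5492 -0.1737  0.0023]
 [ 0.5575  0.2649  0.0029]]
left [0.4905 0.194 ] yaw 0.03453806781590286 L 0.10005559045751183 W 0.06026692428133386
   yaw from width 0.021245625225736767
mid [0.4896 0.0527] yaw -0.09941567911064053 L 0.10049206157449615 W 0.060684398079059246
   yaw from width -0.07532031949305171
right [ 0.4722 -0.0955] yaw -0.0037690956925004963 L 0.10116760263102872 W 0.061546308479163064
   yaw from width 0.0033536215484619124
rule [0.4853 0.06  ] yaw -0.05120295300642588 L 0.037577475577347134 W 0.40054035430291207
   yaw from width -0.045121395263348386
board [0.4847 0.0492] yaw -0.033660062614282234 L 0.1385003102940773 W 0.43947451980910135
   yaw from width -0.023443118701428563
mat [[ 0.9213  0.2841  0.003 ]
 [ 0.9145 -0.165   0.003 ]
 [ 0.6182 -0.1614  0.003 ]
 [ 0.6236  0.2836  0.003 ]]
tank [[0.6055 0.4564 0.04  ]]
jeep [[ 0.6345 -0.4476  0.04  ]]
pot [[ 0.4191 -0.414   0.04  ]]
yel [[ 0.5634 -0.265   0.04  ]]
ora [[ 0.3848 -0.271   0.04  ]]
turq [[0.3937 0.3727 0.04  ]]
```

Measured sizes fit the text: lids 100 x 61 mm, rule 400 x 38 mm and board 440 x 139 mm. The rule underside triangulates at about 56 mm. The rule is at (0.485, 0.060) with yaw -0.046. Now for a planning helper.

```bash
cat >> h.py <<'E'
def plan(pos,ytool,n,hand,start=None):
    """rows to TCP pos, tool pointing down, tool y at world angle ytool"""
    from workcell import manip
    if start is None:
        o=manip.get_obs(); p=o["position"]; R=Ro.from_quat(o["ee_rot"])
    else: p,R=start
    c,s_=np.cos(ytool),np.sin(ytool)
    G=Ro.from_matrix(np.array([[-s_,c,0],[c,s_,0],[0,0,-1.]]).T.T)
    # columns: tool x=(-s,c,0), tool y=(c,s,0), tool z=(0,0,-1)
    G=Ro.from_matrix(np.c_[[-s_,c,0],[c,s_,0],[0,0,-1.]])
    w=(R.inv()*G).as_rotvec()/n; d=(np.array(pos)-p)/n
    rows=[]
    for i in range(n):
        rows.append([[round(float(v),4) for v in R.inv().apply(d)/.75],[round(float(v),3) for v in w/(np.pi/4)],hand])
        R=R*Ro.from_rotvec(w)
    print(str(rows).replace(" ","")); print("per row mm",np.linalg.norm(d)*1e3,"deg",np.degrees(np.linalg.norm(w)))
    return np.array(pos),R
E
sed -i '/T\.T)/d' h.py
python3 -c "
from h import *
plan([.485,.06,.16],-.046,12,1)"
```

```text
[[[-0.0474,-0.043,0.0079],[-0.0,0.0,0.131],1],[[-0.0516,-0.0379,0.0079],[-0.0,0.0,0.131],1],[[-0.0552,-0.0324,0.0079],[-0.0,0.0,0.131],1],[[-0.0582,-0.0266,0.0079],[-0.0,0.0,0.131],1],[[-0.0607,-0.0205,0.0079],[-0.0,0.0,0.131],1],[[-0.0624,-0.0142,0.0079],[-0.0,0.0,0.131],1],[[-0.0636,-0.0077,0.0079],[-0.0,0.0,0.131],1],[[-0.064,-0.0011,0.0079],[-0.0,0.0,0.131],1],[[-0.0638,0.0054,0.0079],[-0.0,0.0,0.131],1],[[-0.0629,0.012,0.0079],[-0.0,0.0,0.131],1],[[-0.0614,0.0183,0.0078],[-0.0,0.0,0.131],1],[[-0.0591,0.0245,0.0078],[-0.0,0.0,0.131],1]]
per row mm 48.38336933273394 deg 5.882413195339608
```

{"name": "move_arm", "arguments": {"motion": [[[-0.047,-0.043,0.008],[0,0,0.131],1],[[-0.052,-0.038,0.008],[0,0,0.131],1],[[-0.055,-0.032,0.008],[0,0,0.131],1],[[-0.058,-0.027,0.008],[0,0,0.131],1],[[-0.061,-0.02,0.008],[0,0,0.131],1],[[-0.062,-0.014,0.008],[0,0,0.131],1],[[-0.064,-0.008,0.008],[0,0,0.131],1],[[-0.064,-0.001,0.008],[0,0,0.131],1],[[-0.064,0.005,0.008],[0,0,0.131],1],[[-0.063,0.012,0.008],[0,0,0.131],1],[[-0.061,0.018,0.008],[0,0,0.131],1],[[-0.059,0.024,0.008],[0,0,0.131],1]], "newtons": 60}}

```text
clock: 1.3
position: [0.4839, 0.0584, 0.1591]
ee_rot: [0.726, 0.688, 0.0, -0.0]
ft_force: [0.8, 0.2, -0.1]
grip_width: 0.999
grasp_force: 0.0
```

{"name": "move_arm", "arguments": {"motion": [[[0,0,0],[0,0,0],1],[[0,0,0],[0,0,0],1]]}}

```text
clock: 1.5
position: [0.4835, 0.0593, 0.1589]
ee_rot: [0.725, 0.689, -0.0, -0.0]
ft_force: [-1.1, 1.1, -0.2]
grip_width: 1.001
grasp_force: 0.0
```

```bash
python3 -c "
from h import *
from workcell import manip
np.set_printoptions(precision=4,suppress=True)
o=manip.get_obs();print(o['clock'],o['position'],o['ft_force'],o['torque'],o['joint_pos'])
plan([.485,.06,.064],-.046,6,1)"
```

```text
1.5 [0.4835 0.0593 0.1589] [-1.1404  1.111  -0.1984] [ 0.0409 -0.0289 -0.0066] [-0.6433  0.0776  0.4499  1.931  -0.0369  1.1418 -0.2299]
[[[0.0002,0.0003,0.0211],[-0.0,0.0,-0.001],1],[[0.0002,0.0003,0.0211],[-0.0,0.0,-0.001],1],[[0.0002,0.0003,0.0211],[-0.0,0.0,-0.001],1],[[0.0002,0.0003,0.0211],[-0.0,0.0,-0.001],1],[[0.0002,0.0003,0.0211],[-0.0,0.0,-0.001],1],[[0.0002,0.0003,0.0211],[-0.0,0.0,-0.001],1]]
per row mm 15.820212591032876 deg 0.04607162376491999
```

{"name": "move_arm", "arguments": {"motion": [[[0,0.001,0.03],[0,0,0],1],[[0.001,0.001,0.04],[0,0,0],1],[[0,0,0.036],[0,0,0],1],[[0,0,0.016],[0,0,0],1],[[0,0,0.004],[0,0,0],1],[[0,0,0],[0,0,0],1]]}}

```text
clock: 2.1
position: [0.4853, 0.0615, 0.0653]
ee_rot: [0.724, 0.69, 0.0, -0.0]
ft_force: [0.9, 0.1, -0.1]
grip_width: 0.997
grasp_force: 0.0
```

```bash
python3 -c "
from h import *
from workcell import vision
t=vision.camera('top');s=vision.camera('scene')
crop(s,220,160,130,85,'a.png',5.8); crop(t,180,205,190,40,'b.png',4)
import cv2
a=cv2.imread('a.png')[:430];b=cv2.imread('b.png');o=np.zeros((600,760,3),np.uint8);o[:a.shape[0],:754]=a[:,:754];o[435:595]=b;cv2.imwrite('pics/g1.png',o)"
```

```text
(no output)
```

View pics/g1.png

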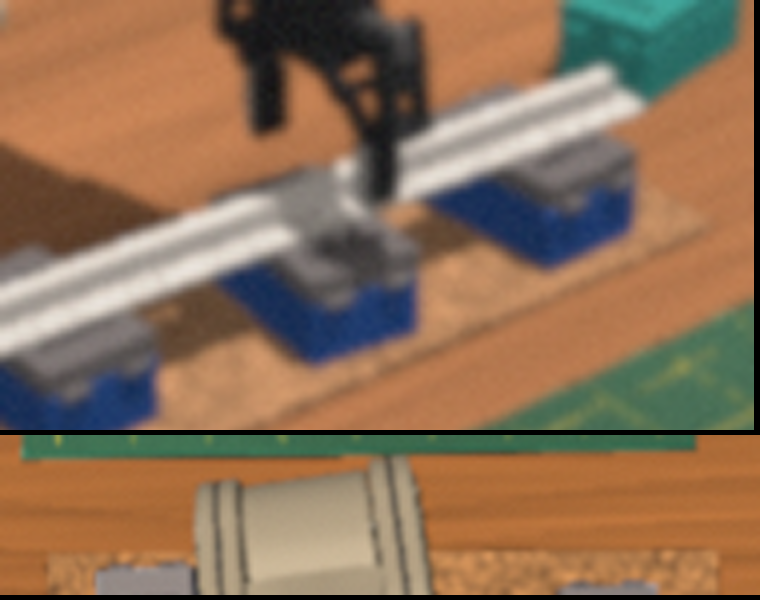

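The fingers straddle the rib: tips at (265,125) and (378,190) in the crop, with the rib between them. Closing.

{"name": "move_arm", "arguments": {"motion": [[[0,0,0],[0,0,0],-0.5],[[0,0,0],[0,0,0],-1],[[0,0,0],[0,0,0],-1],[[0,0,0],[0,0,0],-1],[[0,0,0],[0,0,0],-1],[[0,0,0],[0,0,0],-1],[[0,0,0],[0,0,0],-1]]}}

```text
clock: 2.9
position: [0.4854, 0.061, 0.0651]
ee_rot: [0.724, 0.69, 0.0, 0.0]
ft_force: [-1.3, -1.2, 5.5]
grip_width: 0.118
grasp_force: 59.3
```

{"name": "move_arm", "arguments": {"motion": [[[0,0,-0.02],[0,0,0],-1],[[0,0,-0.035],[0,0,0],-1],[[0,0,-0.035],[0,0,0],-1],[[0,0.02,-0.01],[0,0,-0.01],-1],[[0,0.045,0],[0,0,-0.01],-1],[[0,0.055,0],[0,0,-0.01],-1],[[0,0.055,0],[0,0,-0.01],-1],[[0,0.055,0],[0,0,0],-1],[[0,0.04,0],[0,0,0],-1],[[0,0.015,0],[0,0,0],-1],[[0,0,0],[0,0,0],-1],[[0,0,0],[0,0,0],-1]]}}

```text
clock: 4.1
position: [0.6981, 0.0549, 0.1389]
ee_rot: [0.713, 0.701, -0.001, -0.0]
ft_force: [-1.0, 0.2, -2.0]
grip_width: 0.117
grasp_force: 59.0
```

```bash
python3 -c "
from h import *
from workcell import vision,manip
np.set_printoptions(precision=4,suppress=True)
t=vision.camera('top');s=vision.camera('scene')
cv2.imwrite('pics/g2.png',np.vstack([cv2.resize(s['pixels'][100:340,120:480,::-1],None,fx=1.5,fy=1.5),cv2.resize(t['pixels'][90:240,150:510,::-1],None,fx=1.5,fy=1.5)]))
o=manip.get_obs();print(o['clock'],o['position'],o['ft_force'],o['torque'],o['joint_pos'])
plan([.70,.06,.012],-.02,6,-1)"
```

```text
4.2 [0.698  0.0551 0.1397] [-0.3901 -0.0894 -1.1841] [ 0.0078 -0.0084 -0.0621] [-0.4545  0.5851  0.4619  1.3684 -0.2628  1.2493  0.0067]
[[[0.0011,0.0005,0.0284],[-0.0,-0.0,0.001],-1],[[0.0011,0.0004,0.0284],[-0.0,-0.0,0.001],-1],[[0.0011,0.0004,0.0284],[-0.0,-0.0,0.001],-1],[[0.0011,0.0004,0.0284],[-0.0,-0.0,0.001],-1],[[0.0011,0.0004,0.0284],[-0.0,-0.0,0.001],-1],[[0.0011,0.0004,0.0284],[-0.0,-0.0,0.001],-1]]
per row mm 21.29839058391281 deg 0.027797111220094567
```

View pics/g2.png

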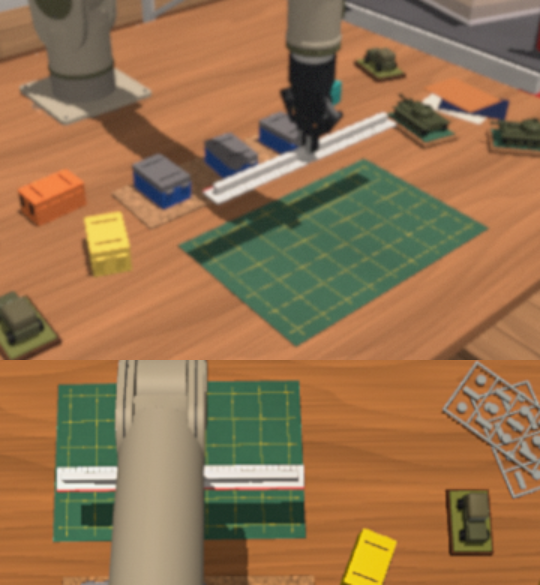

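The rule is held level and centred over the mat, clear of the cases. Lowering it now.

{"name": "move_arm", "arguments": {"motion": [[[0.003,0.001,0.03],[0,0,0],-1],[[0.003,0.001,0.045],[0,0,0],-1],[[0,0,0.045],[0,0,0],-1],[[0,0,0.03],[0,0,0],-1],[[0,0,0.012],[0,0,0],-1],[[0,0,0.004],[0,0,0],-1],[[0,0,0.002],[0,0,0],-1],[[0,0,0],[0,0,0],-1]]}}

```text
clock: 5.0
position: [0.7012, 0.0596, 0.0153]
ee_rot: [0.713, 0.701, 0.001, 0.001]
ft_force: [0.7, 1.0, -1.4]
grip_width: 0.119
grasp_force: 59.0
```

{"name": "move_arm", "arguments": {"motion": [[[0,0,0.003],[0,0,0],-1],[[0,0,0.001],[0,0,0],-1],[[0,0,0],[0,0,0],-1]]}}

```text
clock: 5.3
position: [0.7011, 0.0596, 0.0122]
ee_rot: [0.713, 0.701, 0.001, 0.0]
ft_force: [-2.5, -0.5, 5.6]
grip_width: 0.118
grasp_force: 59.9
```

{"name": "move_arm", "arguments": {"motion": [[[0,0,0],[0,0,0],0],[[0,0,0],[0,0,0],1],[[0,0,0],[0,0,0],1],[[0,0,0],[0,0,0],1],[[0,0,-0.02],[0,0,0],1],[[0,0,-0.04],[0,0,0],1],[[0,0,-0.05],[0,0,0],1],[[0,0,-0.05],[0,0,0],1],[[0,0,-0.03],[0,0,0],1]]}}

```text
clock: 6.2
position: [0.7015, 0.0592, 0.1582]
ee_rot: [0.713, 0.701, 0.002, 0.001]
ft_force: [-0.9, 0.5, 0.6]
grip_width: 1.004
grasp_force: 0.0
```

```bash
python3 -c "
from h import *
from workcell import manip
np.set_printoptions(precision=4,suppress=True)
o=manip.get_obs();print(o['clock'],o['position'],o['ft_force'],o['torque'],o['joint_pos'])
plan([.4905,.194,.13],1.599,12,1)"
```

```text
6.2 [0.7015 0.0592 0.1582] [-0.8608  0.4526  0.5971] [ 0.0034 -0.0295 -0.0443] [-0.4602  0.5763  0.4671  1.3415 -0.2594  1.279  -0.0026]
[[[0.0146,-0.0237,0.003],[0.0,0.0,-0.172],1],[[0.0176,-0.0215,0.003],[0.0,0.0,-0.172],1],[[0.0203,-0.019,0.0031],[0.0,0.0,-0.172],1],[[0.0227,-0.0161,0.0031],[0.0,0.0,-0.172],1],[[0.0247,-0.0129,0.0031],[0.0,0.0,-0.172],1],[[0.0262,-0.0095,0.0031],[0.0,0.0,-0.172],1],[[0.0272,-0.0059,0.0031],[0.0,0.0,-0.172],1],[[0.0277,-0.0021,0.0031],[0.0,0.0,-0.172],1],[[0.0278,0.0016,0.0031],[0.0,0.0,-0.172],1],[[0.0273,0.0053,0.0031],[0.0,0.0,-0.172],1],[[0.0263,0.0089,0.0031],[0.0,0.0,-0.172],1],[[0.0249,0.0124,0.0031],[0.0,0.0,-0.172],1]]
per row mm 20.99738767007386 deg 7.7184198065293375
```

{"name": "move_arm", "arguments": {"motion": [[[0.015,-0.024,0.003],[0,0,-0.172],1],[[0.018,-0.021,0.003],[0,0,-0.172],1],[[0.02,-0.019,0.003],[0,0,-0.172],1],[[0.023,-0.016,0.003],[0,0,-0.172],1],[[0.025,-0.013,0.003],[0,0,-0.172],1],[[0.026,-0.009,0.003],[0,0,-0.172],1],[[0.027,-0.006,0.003],[0,0,-0.172],1],[[0.028,-0.002,0.003],[0,0,-0.172],1],[[0.028,0.002,0.003],[0,0,-0.172],1],[[0.027,0.005,0.003],[0,0,-0.172],1],[[0.026,0.009,0.003],[0,0,-0.172],1],[[0.025,0.012,0.003],[0,0,-0.172],1]]}}

```text
clock: 7.4
position: [0.4892, 0.1947, 0.1275]
ee_rot: [-0.019, 1.0, 0.0, 0.001]
ft_force: [0.1, 0.3, 0.2]
grip_width: 0.997
grasp_force: 0.0
```

Run:
```python
from h import *
from workcell import vision,manip
np.set_printoptions(precision=4,suppress=True)
t=vision.camera('top');s=vision.camera('scene')
o=manip.get_obs();print(o['clock'],o['position'],o['joint_pos'])
plan([.4905,.194,.02],1.599,6,1)
img=s['pixels'][100:340,190:430,::-1].copy(); 
a=cv2.resize(img,None,fx=2.5,fy=2.5,interpolation=2)
def case(x,y,w):
    R=Ro.from_euler('z',w); return [R.apply([a,b,0])+[x,y,z] for z in(.006,.056) for a,b in((.05,.031),(.05,-.031),(-.05,-.031),(-.05,.031))]
for q in((.4905,.194,.028),(.4896,.0527,-.087),(.4722,-.0955,0.)):
    P=proj(s,case(*q))
    for i,j in((4,5),(5,6),(6,7),(7,4),(0,1),(0,4),(1,5),(1,2),(2,6)):
        cv2.line(a,*[tuple(int(v) for v in (P[k]-[190,100]+.5)*2.5) for k in(i,j)],(0,255,255),1)
cv2.imwrite('pics/g3.png',a)
```

```text
7.5 [0.4878 0.1961 0.1272] [-0.5848  0.1987  0.1294  1.8585 -0.0299  1.0858  1.1664]
[[[-0.0006,-0.0005,0.0238],[0.0,-0.0,0.002],1],[[-0.0006,-0.0005,0.0238],[0.0,-0.0,0.002],1],[[-0.0006,-0.0005,0.0238],[0.0,-0.0,0.002],1],[[-0.0006,-0.0005,0.0238],[0.0,-0.0,0.002],1],[[-0.0006,-0.0005,0.0238],[0.0,-0.0,0.002],1],[[-0.0006,-0.0005,0.0238],[0.0,-0.0,0.002],1]]
per row mm 17.873713111287852 deg 0.10887076338205157
```

View pics/g3.png

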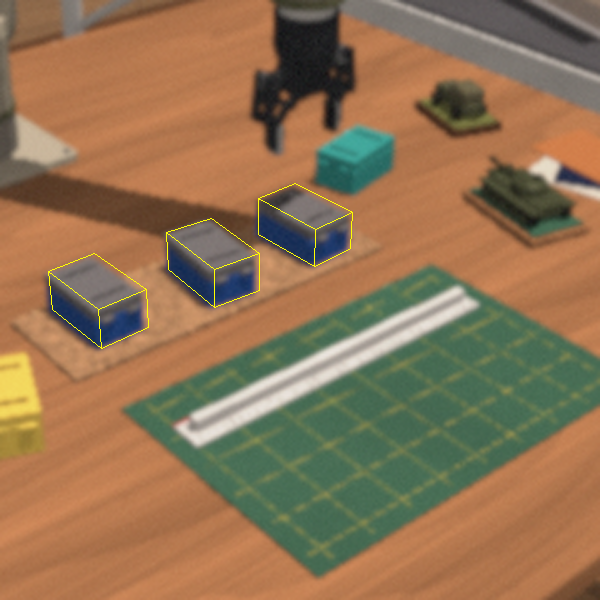

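The rule lies flat on the mat, at about (190,430) to (475,300). The model boxes from the top-view poses match the three cases in the scene view. Descending on the left case.

{"name": "move_arm", "arguments": {"motion": [[[-0.003,-0.002,0.02],[0,0,0.005],1],[[-0.001,-0.001,0.04],[0,0,0.005],1],[[0,0,0.04],[0,0,0],1],[[0,0,0.032],[0,0,0],1],[[0,0,0.014],[0,0,0],1],[[0,0,0.003],[0,0,0],1],[[0,0,0],[0,0,0],0.4],[[0,0,0],[0,0,0],-1],[[0,0,0],[0,0,0],-1],[[0,0,0],[0,0,0],-1]], "newtons": 70}}

```text
clock: 8.5
position: [0.4939, 0.1928, 0.0163]
ee_rot: [-0.012, 1.0, 0.001, 0.001]
ft_force: [-0.9, 0.3, 5.8]
grip_width: 0.717
grasp_force: 77.1
```

{"name": "move_arm", "arguments": {"motion": [[[0,0,-0.02],[0,0,0],-1],[[0,0,-0.04],[0,0,0],-1],[[0,0,-0.045],[0,0,0],-1],[[0,0,-0.03],[0,0,0],-1],[[0,0,-0.012],[0,0,0],-1],[[0,0,0],[0,0,0],-1],[[0,0,0],[0,0,0],-1],[[0,0,0],[0,0,0],-1]]}}

```text
clock: 9.3
position: [0.4918, 0.1918, 0.1233]
ee_rot: [-0.013, 1.0, -0.001, -0.001]
ft_force: [-0.4, 0.2, -3.2]
grip_width: 0.719
grasp_force: 77.0
```

```bash
cat > r.py <<'E'
from workcell import manip; import numpy as np
np.set_printoptions(precision=3,suppress=True)
o=manip.get_obs();print(o['clock'],o['position'],o['ft_force'],"T",o['torque'],o['ee_rot'],o['grip_width'],o['joint_pos'])
E
python3 r.py
```

```text
9.3 [0.492 0.192 0.123] [-0.414  0.245 -3.241] T [-0.005 -0.002 -0.026] [-0.013  1.    -0.001 -0.001] 0.7186995006398099 [-0.581  0.209  0.137  1.855 -0.032  1.082  1.164]
```

{"name": "move_arm", "arguments": {"motion": [[[0.053,0,0],[0,0,0],-1],[[-0.053,0,0],[0,0,0],-1],[[-0.053,0,0],[0,0,0],-1],[[0.053,0,0],[0,0,0],-1],[[0.053,0,0],[0,0,0],-1],[[-0.053,0,0],[0,0,0],-1],[[-0.053,0,0],[0,0,0],-1],[[0.053,0,0],[0,0,0],-1],[[0.053,0,0],[0,0,0],-1],[[-0.053,0,0],[0,0,0],-1],[[-0.053,0,0],[0,0,0],-1],[[0.053,0,0],[0,0,0],-1]]}}

```text
clock: 10.5
position: [0.4997, 0.1915, 0.1202]
ee_rot: [-0.011, 1.0, -0.002, -0.0]
ft_force: [-6.0, -1.9, -0.4]
grip_width: 0.718
grasp_force: 88.1
```

{"name": "move_arm", "arguments": {"motion": [[[0,0,0],[0,0,0],-1],[[0,0,0],[0,0,0],-1],[[0,0,0],[0,0,0],-1],[[0,0,0],[0,0,0],-1],[[0,0,0],[0,0,0],-1]]}}

```text
clock: 11.0
position: [0.493, 0.1922, 0.1252]
ee_rot: [-0.012, 1.0, 0.0, 0.0]
ft_force: [0.2, 0.4, -3.3]
grip_width: 0.714
grasp_force: 88.3
```

```bash
python3 r.py
```

```text
11.0 [0.493 0.192 0.125] [ 0.161  0.36  -3.256] T [-0.007 -0.047 -0.033] [-0.012  1.     0.     0.   ] 0.7141641374241151 [-0.599  0.207  0.157  1.854 -0.037  1.082  1.168]
```

{"name": "move_arm", "arguments": {"motion": [[[0.053,0,0],[0,0,0],-1],[[-0.053,0,0],[0,0,0],-1],[[-0.053,0,0],[0,0,0],-1],[[0.053,0,0],[0,0,0],-1],[[0.053,0,0],[0,0,0],-1],[[-0.053,0,0],[0,0,0],-1],[[0,0,0],[0,0,0],-1],[[0,0,0],[0,0,0],-1],[[0,0,0],[0,0,0],-1],[[0,0,0],[0,0,0],-1]]}}

```text
clock: 12.0
position: [0.4926, 0.1925, 0.125]
ee_rot: [-0.013, 1.0, 0.0, 0.0]
ft_force: [-0.8, -0.3, -3.2]
grip_width: 0.721
grasp_force: 88.6
```

```bash
python3 r.py
```

```text
12.0 [0.493 0.193 0.125] [-0.824 -0.313 -3.237] T [-0.022  0.089 -0.006] [-0.013  1.     0.     0.   ] 0.7209876628185369 [-0.609  0.207  0.168  1.855 -0.039  1.082  1.17 ]
```

```bash
cat > avg.py <<'E'
from workcell import manip,vision; import numpy as np
np.set_printoptions(precision=3,suppress=True)
L=[]
for i in range(6):
    vision.camera("top"); o=manip.get_obs(); L.append(np.r_[o['ft_force'],o['torque']])
L=np.array(L);print(o['clock'],o['position'],"mean",L.mean(0),"std",L.std(0),"Ty",L[:,4])
E
python3 avg.py
```

```text
12.3 [0.493 0.192 0.125] mean [-0.173  0.072 -3.06  -0.03   0.058  0.001] std [0.289 0.667 0.268 0.026 0.017 0.031] Ty [0.059 0.054 0.023 0.068 0.077 0.066]
```

{"name": "move_arm", "arguments": {"motion": [[[0,0,0],[0,0.13,0],-1],[[0,0,0],[0,0,0],-1],[[0,0,0],[0,0,0],-1],[[0,0,0],[0,0,0],-1],[[0,0,0],[0,0,0],-1],[[0,0,0],[0,0,0],-1]]}}

```text
clock: 12.9
position: [0.4924, 0.1924, 0.1251]
ee_rot: [-0.013, 0.999, -0.0, -0.051]
ft_force: [-0.1, -0.1, -3.6]
grip_width: 0.712
grasp_force: 88.6
```

```bash
python3 avg.py
```

```text
13.2 [0.493 0.192 0.125] mean [-0.191  0.06  -3.506 -0.001 -0.111 -0.007] std [0.227 0.325 0.576 0.03  0.017 0.025] Ty [-0.084 -0.094 -0.112 -0.115 -0.129 -0.132]
```

{"name": "move_arm", "arguments": {"motion": [[[0,0,0],[0,-0.13,0],-1],[[0,0,0],[0,-0.13,0],-1],[[0,0,0],[0,0,0],-1],[[0,0,0],[0,0,0],-1],[[0,0,0],[0,0,0],-1],[[0,0,0],[0,0,0],-1],[[0,0,0],[0,0,0],-1]]}}

```text
clock: 13.9
position: [0.4931, 0.1921, 0.1247]
ee_rot: [-0.012, 0.999, 0.001, 0.051]
ft_force: [-0.2, 0.7, -3.5]
grip_width: 0.716
grasp_force: 88.8
```

```bash
python3 avg.py
```

```text
14.2 [0.493 0.192 0.125] mean [-0.142 -0.222 -3.165 -0.031  0.13   0.026] std [0.314 0.339 0.478 0.038 0.034 0.027] Ty [0.077 0.161 0.12  0.153 0.17  0.1  ]
```

The readings suggest a moving ball in the left case, but I need the other two for comparison. I'll level it and set it back down.

{"name": "move_arm", "arguments": {"motion": [[[0,0,0],[0,0.13,0],-1],[[0,0,0.02],[0,0,0],-1],[[0,0,0.04],[0,0,0],-1],[[0,0,0.04],[0,0,0],-1],[[0,0,0.025],[0,0,0],-1],[[0,0,0.01],[0,0,0],-1],[[0,0,0.005],[0,0,0],-1],[[0,0,0.003],[0,0,0],-1],[[0,0,0],[0,0,0],-1]]}}

```text
clock: 15.1
position: [0.4931, 0.1925, 0.0183]
ee_rot: [-0.013, 1.0, 0.0, 0.001]
ft_force: [0.0, -0.5, -3.4]
grip_width: 0.716
grasp_force: 88.6
```

{"name": "move_arm", "arguments": {"motion": [[[0,0,0.002],[0,0,0],-1],[[0,0,0.001],[0,0,0],-1],[[0,0,0],[0,0,0],-1]]}}

```text
clock: 15.4
position: [0.4932, 0.1926, 0.017]
ee_rot: [-0.013, 1.0, 0.001, 0.001]
ft_force: [-6.0, -3.0, 10.6]
grip_width: 0.716
grasp_force: 90.4
```

{"name": "move_arm", "arguments": {"motion": [[[0,0,0],[0,0,0],0.7],[[0,0,0],[0,0,0],1],[[0,0,0],[0,0,0],1],[[0,0,-0.02],[0,0,0],1],[[0,0,-0.04],[0,0,0],1],[[0,0,-0.045],[0,0,0],1],[[0,0,-0.03],[0,0,0],1],[[0,0,-0.005],[0,0,0],1]]}}

```text
clock: 16.2
position: [0.4942, 0.193, 0.1233]
ee_rot: [-0.013, 1.0, 0.001, 0.002]
ft_force: [0.8, 0.3, -0.1]
grip_width: 1.001
grasp_force: 0.0
```

```bash
python3 r.py; python3 -c "
from h import *
plan([.4896,.0527,.125],1.484,4,1)"
```

```text
16.2 [0.494 0.193 0.123] [ 0.765  0.252 -0.09 ] T [ 0.058  0.008 -0.041] [-0.013  1.     0.001  0.002] 1.0005799781976261 [-0.618  0.209  0.179  1.857 -0.043  1.074  1.173]
[[[0.0027,-0.0467,-0.0007],[0.001,0.001,0.036],1],[[0.0014,-0.0468,-0.0006],[0.001,0.001,0.036],1],[[0.0001,-0.0468,-0.0006],[0.001,0.001,0.036],1],[[-0.0012,-0.0468,-0.0006],[0.001,0.001,0.036],1]]
per row mm 35.09483540698829 deg 1.6040798092006827
```

{"name": "move_arm", "arguments": {"motion": [[[0.002,-0.03,0],[0.001,0.001,0.036],1],[[0.001,-0.047,0],[0.001,0.001,0.036],1],[[0,-0.047,0],[0.001,0.001,0.036],1],[[0,-0.047,0],[0.001,0.001,0.036],1],[[0,-0.016,0],[0,0,0],1],[[0,0,0],[0,0,0],1]]}}

```text
clock: 16.8
position: [0.486, 0.0498, 0.1198]
ee_rot: [0.046, 0.999, -0.002, -0.002]
ft_force: [-0.5, 0.4, -0.2]
grip_width: 1.002
grasp_force: 0.0
```

```bash
python3 -c "
from h import *
plan([.4896,.0527,.0155],1.484,1,1)"; python3 avg.py
```

```text
[[[-0.0051,0.0049,0.139],[-0.005,-0.005,-0.006],1]]
per row mm 104.35922684892206 deg 0.4289568698801252
17.1 [0.487 0.053 0.12 ] mean [-0.097  0.273  0.164 -0.004  0.    -0.013] std [0.562 0.49  0.286 0.027 0.042 0.016] Ty [ 0.027  0.06  -0.032 -0.069 -0.004  0.02 ]
```

{"name": "move_arm", "arguments": {"motion": [[[-0.003,0,0.02],[-0.002,-0.002,-0.003],1],[[0,0,0.04],[0,0,0],1],[[0,0,0.04],[0,0,0],1],[[0,0,0.026],[0,0,0],1],[[0,0,0.012],[0,0,0],1],[[0,0,0.002],[0,0,0],1],[[0,0,0],[0,0,0],0.4],[[0,0,0],[0,0,0],-1],[[0,0,0],[0,0,0],-1],[[0,0,0],[0,0,0],-1]]}}

```text
clock: 18.1
position: [0.4896, 0.0519, 0.017]
ee_rot: [0.043, 0.999, -0.0, 0.0]
ft_force: [-1.9, -0.1, 7.0]
grip_width: 0.716
grasp_force: 76.6
```

{"name": "move_arm", "arguments": {"motion": [[[0,0,-0.02],[0,0,0],-1],[[0,0,-0.04],[0,0,0],-1],[[0,0,-0.045],[0,0,0],-1],[[0,0,-0.03],[0,0,0],-1],[[0,0,-0.012],[0,0,0],-1],[[0,0,0],[0,0,0],-1],[[0,0,0],[0,0,0],-1],[[0,0,0],[0,0,0],-1]]}}

```text
clock: 18.9
position: [0.4879, 0.0517, 0.1243]
ee_rot: [0.043, 0.999, -0.001, -0.002]
ft_force: [-0.3, -0.8, -3.7]
grip_width: 0.717
grasp_force: 77.1
```

```bash
python3 avg.py; python3 r.py
```

```text
19.2 [0.489 0.052 0.125] mean [ 0.284 -0.046 -3.761  0.007 -0.005 -0.028] std [0.645 0.406 0.261 0.02  0.034 0.026] Ty [-0.021 -0.058  0.023 -0.016 -0.008  0.047]
19.2 [0.489 0.052 0.125] [ 1.295 -0.433 -3.52 ] T [ 0.03   0.047 -0.025] [ 0.043  0.999 -0.001 -0.001] 0.715533075841093 [-0.472  0.128  0.292  1.95  -0.04   1.072  1.323]
```

Now shaking the middle case the same way.

{"name": "move_arm", "arguments": {"motion": [[[0.053,0,0],[0,0,0],-1],[[-0.053,0,0],[0,0,0],-1],[[-0.053,0,0],[0,0,0],-1],[[0.053,0,0],[0,0,0],-1],[[0.053,0,0],[0,0,0],-1],[[-0.053,0,0],[0,0,0],-1],[[-0.053,0,0],[0,0,0],-1],[[0.053,0,0],[0,0,0],-1],[[0.053,0,0],[0,0,0],-1],[[-0.053,0,0],[0,0,0],-1],[[-0.053,0,0],[0,0,0],-1],[[0.053,0,0],[0,0,0],-1]]}}

```text
clock: 20.4
position: [0.4961, 0.0513, 0.1219]
ee_rot: [0.043, 0.999, -0.004, -0.001]
ft_force: [-0.9, 1.1, -2.6]
grip_width: 0.721
grasp_force: 79.4
```

{"name": "move_arm", "arguments": {"motion": [[[0.053,0,0],[0,0,0],-1],[[-0.053,0,0],[0,0,0],-1],[[-0.053,0,0],[0,0,0],-1],[[0.053,0,0],[0,0,0],-1],[[0.053,0,0],[0,0,0],-1],[[-0.053,0,0],[0,0,0],-1],[[0,0,0],[0,0,0],-1],[[0,0,0],[0,0,0],-1],[[0,0,0],[0,0,0],-1],[[0,0,0],[0,0,0],-1]]}}

```text
clock: 21.4
position: [0.4888, 0.052, 0.1258]
ee_rot: [0.043, 0.999, -0.001, -0.001]
ft_force: [-0.4, -0.1, -3.8]
grip_width: 0.715
grasp_force: 79.0
```

```bash
python3 avg.py
```

```text
21.7 [0.489 0.052 0.126] mean [ 0.017  0.169 -3.937  0.023  0.01  -0.008] std [0.723 0.357 0.337 0.039 0.032 0.02 ] Ty [-0.029  0.014  0.019  0.027 -0.033  0.061]
```

{"name": "move_arm", "arguments": {"motion": [[[0,0,0],[0,0.13,0],-1],[[0,0,0],[0,0,0],-1],[[0,0,0],[0,0,0],-1],[[0,0,0],[0,0,0],-1],[[0,0,0],[0,0,0],-1],[[0,0,0],[0,0,0],-1]]}}

```text
clock: 22.3
position: [0.4886, 0.052, 0.126]
ee_rot: [0.043, 0.998, 0.002, -0.051]
ft_force: [-0.4, 0.2, -3.8]
grip_width: 0.715
grasp_force: 79.7
```

```bash
python3 avg.py
```

```text
22.6 [0.489 0.052 0.126] mean [ 0.243  0.072 -3.693 -0.006 -0.177 -0.017] std [0.305 0.566 0.48  0.023 0.014 0.029] Ty [-0.166 -0.2   -0.171 -0.169 -0.164 -0.192]
```

{"name": "move_arm", "arguments": {"motion": [[[0,0,0],[0,-0.13,0],-1],[[0,0,0],[0,-0.13,0],-1],[[0,0,0],[0,0,0],-1],[[0,0,0],[0,0,0],-1],[[0,0,0],[0,0,0],-1],[[0,0,0],[0,0,0],-1],[[0,0,0],[0,0,0],-1]]}}

```text
clock: 23.3
position: [0.4892, 0.0517, 0.1256]
ee_rot: [0.043, 0.998, -0.003, 0.05]
ft_force: [0.4, -0.6, -3.6]
grip_width: 0.717
grasp_force: 79.8
```

```bash
python3 avg.py
```

```text
23.6 [0.489 0.052 0.126] mean [-0.184  0.416 -3.981  0.006  0.191 -0.016] std [0.775 0.359 0.398 0.032 0.031 0.012] Ty [0.161 0.182 0.147 0.221 0.204 0.233]
```

{"name": "move_arm", "arguments": {"motion": [[[0,0,0],[0,0.092,0],-1],[[0,0,0],[0,0,0],-1],[[0,0,0],[0,0,0],-1],[[0,0,0],[0,0,0],-1],[[0,0,0],[0,0,0],-1]]}}

```text
clock: 24.1
position: [0.4885, 0.0519, 0.1257]
ee_rot: [0.043, 0.999, -0.001, 0.014]
ft_force: [-0.4, 0.5, -4.6]
grip_width: 0.718
grasp_force: 79.8
```

```bash
python3 avg.py
```

```text
24.4 [0.489 0.052 0.126] mean [ 0.548  0.054 -3.872  0.001  0.086  0.009] std [0.458 0.361 0.472 0.025 0.019 0.031] Ty [0.081 0.068 0.126 0.089 0.077 0.078]
```

{"name": "move_arm", "arguments": {"motion": [[[0,0,0],[0,0.076,0],-1],[[0,0,0],[0,0,0],-1],[[0,0,0],[0,0,0],-1],[[0,0,0],[0,0,0],-1],[[0,0,0],[0,0,0],-1],[[0,0,0],[0,0,0],-1]]}}

```text
clock: 25.0
position: [0.4886, 0.052, 0.1258]
ee_rot: [0.043, 0.999, -0.0, -0.015]
ft_force: [-0.1, -0.6, -2.9]
grip_width: 0.718
grasp_force: 79.8
```

```bash
python3 avg.py
```

```text
25.3 [0.489 0.052 0.126] mean [ 0.216  0.125 -3.896  0.004 -0.035  0.01 ] std [0.462 0.51  0.202 0.025 0.02  0.04 ] Ty [-0.01  -0.059 -0.011 -0.032 -0.041 -0.056]
```

The middle case responds linearly to tilt (spread 0.12 at ±0.03 rad, 0.37 at ±0.1), so it holds nothing loose. The left case's smaller swing fits a ball rolling to the low end. I'll set the middle case down.

{"name": "move_arm", "arguments": {"motion": [[[0,0,0],[0,-0.038,0],-1],[[0,0,0.02],[0,0,0],-1],[[0,0,0.04],[0,0,0],-1],[[0,0,0.04],[0,0,0],-1],[[0,0,0.025],[0,0,0],-1],[[0,0,0.01],[0,0,0],-1],[[0,0,0.005],[0,0,0],-1],[[0,0,0.004],[0,0,0],-1],[[0,0,0.001],[0,0,0],-1],[[0,0,0],[0,0,0],-1]]}}

```text
clock: 26.3
position: [0.4894, 0.0519, 0.018]
ee_rot: [0.043, 0.999, -0.0, 0.0]
ft_force: [-0.2, -0.2, 1.0]
grip_width: 0.716
grasp_force: 80.5
```

{"name": "move_arm", "arguments": {"motion": [[[0,0,0.002],[0,0,0],-1],[[0,0,0],[0,0,0],-1],[[0,0,0],[0,0,0],0.7],[[0,0,0],[0,0,0],1],[[0,0,0],[0,0,0],1],[[0,0,-0.02],[0,0,0],1],[[0,0,-0.04],[0,0,0],1],[[0,0,-0.045],[0,0,0],1],[[0,0,-0.03],[0,0,0],1],[[0,0,-0.005],[0,0,0],1],[[0,0,0],[0,0,0],1]]}}

```text
clock: 27.4
position: [0.4891, 0.0521, 0.1208]
ee_rot: [0.043, 0.999, -0.0, -0.0]
ft_force: [0.6, 0.7, -0.7]
grip_width: 1.0
grasp_force: 0.0
```

```bash
python3 r.py; python3 -c "
from h import *
plan([.4722,-.0955,.125],1.571,4,1)"
```

```text
27.4 [0.489 0.052 0.121] [ 0.563  0.705 -0.722] T [ 0.008 -0.005  0.018] [ 0.043  0.999 -0.    -0.   ] 0.9998953448223791 [-0.539  0.134  0.365  1.958 -0.054  1.06   1.335]
[[[0.0014,-0.0495,-0.0013],[-0.0,-0.0,-0.027],1],[[0.0025,-0.0495,-0.0014],[-0.0,-0.0,-0.027],1],[[0.0035,-0.0494,-0.0014],[-0.0,-0.0,-0.027],1],[[0.0046,-0.0493,-0.0014],[-0.0,-0.0,-0.027],1]]
per row mm 37.151014054817324 deg 1.2264820916860697
```

{"name": "move_arm", "arguments": {"motion": [[[0.001,-0.03,-0.002],[0,0,-0.027],1],[[0.003,-0.049,-0.002],[0,0,-0.027],1],[[0.004,-0.049,-0.002],[0,0,-0.027],1],[[0.004,-0.049,0],[0,0,-0.027],1],[[0,-0.02,0],[0,0,0],1],[[0,0,0],[0,0,0],1],[[0,0,0],[0,0,0],1]]}}

```text
clock: 28.1
position: [0.4726, -0.0947, 0.1242]
ee_rot: [0.0, 1.0, -0.001, -0.002]
ft_force: [-0.5, 0.1, -0.6]
grip_width: 0.999
grasp_force: 0.0
```

```bash
python3 -c "
from h import *
from workcell import vision
vision.camera('top')
plan([.4722,-.0955,.0155],1.571,1,1)"; python3 r.py
```

```text
[[[0.0003,-0.0016,0.1452],[-0.002,-0.004,0.0],1]]
per row mm 108.90227848685149 deg 0.1891531715114297
28.15 [ 0.473 -0.094  0.124] [-0.099  0.36   0.417] T [0.026 0.06  0.056] [-0.     1.    -0.001 -0.001] 0.9998363535358435 [-0.356  0.11   0.486  1.981 -0.056  1.067  1.726]
```

{"name": "move_arm", "arguments": {"motion": [[[0,-0.001,0.02],[0,-0.002,0],1],[[0,0,0.04],[0,0,0],1],[[0,0,0.04],[0,0,0],1],[[0,0,0.029],[0,0,0],1],[[0,0,0.014],[0,0,0],1],[[0,0,0.002],[0,0,0],1],[[0,0,0],[0,0,0],0.4],[[0,0,0],[0,0,0],-1],[[0,0,0],[0,0,0],-1],[[0,0,0],[0,0,0],-1]]}}

```text
clock: 29.15
position: [0.4742, -0.0964, 0.0179]
ee_rot: [0.0, 1.0, -0.001, 0.001]
ft_force: [-0.8, -0.2, 5.6]
grip_width: 0.713
grasp_force: 77.3
```

{"name": "move_arm", "arguments": {"motion": [[[0,0,-0.02],[0,0,0],-1],[[0,0,-0.04],[0,0,0],-1],[[0,0,-0.045],[0,0,0],-1],[[0,0,-0.03],[0,0,0],-1],[[0,0,-0.012],[0,0,0],-1],[[0,0,0],[0,0,0],-1]]}}

```text
clock: 29.75
position: [0.4736, -0.0958, 0.1277]
ee_rot: [0.0, 1.0, -0.0, 0.001]
ft_force: [0.3, -0.0, -3.6]
grip_width: 0.713
grasp_force: 77.8
```

{"name": "move_arm", "arguments": {"motion": [[[0.053,0,0],[0,0,0],-1],[[-0.053,0,0],[0,0,0],-1],[[-0.053,0,0],[0,0,0],-1],[[0.053,0,0],[0,0,0],-1],[[0.053,0,0],[0,0,0],-1],[[-0.053,0,0],[0,0,0],-1],[[-0.053,0,0],[0,0,0],-1],[[0.053,0,0],[0,0,0],-1],[[0.053,0,0],[0,0,0],-1],[[-0.053,0,0],[0,0,0],-1],[[-0.053,0,0],[0,0,0],-1],[[0.053,0,0],[0,0,0],-1]]}}

```text
clock: 30.95
position: [0.4795, -0.0953, 0.1204]
ee_rot: [-0.002, 1.0, -0.006, -0.004]
ft_force: [-2.3, 0.8, -4.0]
grip_width: 0.715
grasp_force: 79.6
```

{"name": "move_arm", "arguments": {"motion": [[[0.053,0,0],[0,0,0],-1],[[-0.053,0,0],[0,0,0],-1],[[-0.053,0,0],[0,0,0],-1],[[0.053,0,0],[0,0,0],-1],[[0.053,0,0],[0,0,0],-1],[[-0.053,0,0],[0,0,0],-1],[[0,0,0],[0,0,0],-1],[[0,0,0],[0,0,0],-1],[[0,0,0],[0,0,0],-1],[[0,0,0],[0,0,0],-1]]}}

```text
clock: 31.95
position: [0.4728, -0.0961, 0.1262]
ee_rot: [0.0, 1.0, -0.001, -0.0]
ft_force: [-0.6, -0.3, -4.0]
grip_width: 0.716
grasp_force: 79.7
```

```bash
python3 avg.py
```

```text
32.25 [ 0.473 -0.096  0.127] mean [ 0.224  0.317 -3.863 -0.021  0.027  0.001] std [0.276 0.245 0.339 0.028 0.078 0.021] Ty [ 0.063  0.112  0.007 -0.105 -0.026  0.112]
```

{"name": "move_arm", "arguments": {"motion": [[[0,0,0],[0,0.13,0],-1],[[0,0,0],[0,0,0],-1],[[0,0,0],[0,0,0],-1],[[0,0,0],[0,0,0],-1],[[0,0,0],[0,0,0],-1],[[0,0,0],[0,0,0],-1]]}}

```text
clock: 32.85
position: [0.4729, -0.096, 0.1271]
ee_rot: [0.0, 0.999, -0.0, -0.05]
ft_force: [-0.4, -0.3, -4.1]
grip_width: 0.715
grasp_force: 80.0
```

```bash
python3 avg.py
```

```text
33.15 [ 0.473 -0.096  0.127] mean [ 0.267  0.011 -3.9   -0.014 -0.211 -0.007] std [0.42  0.411 0.285 0.024 0.037 0.025] Ty [-0.141 -0.251 -0.213 -0.25  -0.216 -0.196]
```

{"name": "move_arm", "arguments": {"motion": [[[0,0,0],[0,-0.13,0],-1],[[0,0,0],[0,-0.13,0],-1],[[0,0,0],[0,0,0],-1],[[0,0,0],[0,0,0],-1],[[0,0,0],[0,0,0],-1],[[0,0,0],[0,0,0],-1],[[0,0,0],[0,0,0],-1]]}}

```text
clock: 33.85
position: [0.4735, -0.0961, 0.1266]
ee_rot: [0.0, 0.999, -0.001, 0.051]
ft_force: [-0.4, 0.8, -3.5]
grip_width: 0.714
grasp_force: 79.9
```

```bash
python3 avg.py
```

```text
34.15 [ 0.473 -0.096  0.127] mean [-0.161 -0.239 -4.025  0.019  0.196 -0.009] std [0.428 0.501 0.338 0.025 0.043 0.02 ] Ty [0.153 0.259 0.221 0.182 0.225 0.136]
```

{"name": "move_arm", "arguments": {"motion": [[[0,0,0],[0,0.092,0],-1],[[0,0,0],[0,0,0],-1],[[0,0,0],[0,0,0],-1],[[0,0,0],[0,0,0],-1],[[0,0,0],[0,0,0],-1],[[0,0,0],[0,0,0],-1],[[0,0,0],[0,0,0],-1]]}}

```text
clock: 34.85
position: [0.473, -0.096, 0.1268]
ee_rot: [0.0, 1.0, -0.001, 0.015]
ft_force: [0.4, 0.0, -4.3]
grip_width: 0.72
grasp_force: 79.9
```

```bash
python3 avg.py;python3 avg.py
```

```text
35.15 [ 0.473 -0.096  0.127] mean [ 0.032  0.038 -3.871 -0.009  0.043  0.003] std [0.291 0.438 0.406 0.016 0.021 0.027] Ty [0.04  0.086 0.05  0.036 0.024 0.024]
35.45 [ 0.473 -0.096  0.127] mean [ 0.085  0.103 -3.877 -0.004  0.055  0.009] std [0.335 0.322 0.591 0.031 0.039 0.024] Ty [0.039 0.014 0.007 0.12  0.074 0.073]
```

{"name": "move_arm", "arguments": {"motion": [[[0,0,0],[0,0.076,0],-1],[[0,0,0],[0,0,0],-1],[[0,0,0],[0,0,0],-1],[[0,0,0],[0,0,0],-1],[[0,0,0],[0,0,0],-1],[[0,0,0],[0,0,0],-1],[[0,0,0],[0,0,0],-1]]}}

```text
clock: 36.15
position: [0.473, -0.096, 0.1268]
ee_rot: [0.0, 1.0, -0.001, -0.015]
ft_force: [-0.1, -0.6, -3.8]
grip_width: 0.714
grasp_force: 80.1
```

```bash
python3 avg.py;python3 avg.py
```

```text
36.45 [ 0.473 -0.096  0.127] mean [-0.089  0.021 -3.948  0.006 -0.034 -0.022] std [0.299 0.561 0.503 0.023 0.011 0.045] Ty [-0.036 -0.039 -0.041 -0.046 -0.015 -0.025]
36.75 [ 0.473 -0.096  0.127] mean [-0.052  0.291 -3.978 -0.015 -0.071  0.018] std [0.374 0.457 0.513 0.02  0.035 0.036] Ty [-0.121 -0.091 -0.058 -0.062 -0.009 -0.085]
```

The right case is also linear, so the ball must be in the left case. I'll confirm that when I lift it. Setting the right case down.

{"name": "move_arm", "arguments": {"motion": [[[0,0,0],[0,-0.038,0],-1],[[0,0,0.02],[0,0,0],-1],[[0,0,0.04],[0,0,0],-1],[[0,0,0.04],[0,0,0],-1],[[0,0,0.025],[0,0,0],-1],[[0,0,0.01],[0,0,0],-1],[[0,0,0.005],[0,0,0],-1],[[0,0,0.004],[0,0,0],-1],[[0,0,0.001],[0,0,0],-1],[[0,0,0],[0,0,0],-1]]}}

```text
clock: 37.75
position: [0.4736, -0.0961, 0.0186]
ee_rot: [0.0, 1.0, -0.001, 0.001]
ft_force: [-0.1, 0.5, -4.9]
grip_width: 0.718
grasp_force: 79.9
```

{"name": "move_arm", "arguments": {"motion": [[[0,0,0.002],[0,0,0],-1],[[0,0,0.001],[0,0,0],-1],[[0,0,0],[0,0,0],-1],[[0,0,0],[0,0,0],0.7],[[0,0,0],[0,0,0],1],[[0,0,0],[0,0,0],1],[[0,0,-0.02],[0,0,0],1],[[0,0,-0.04],[0,0,0],1],[[0,0,-0.045],[0,0,0],1],[[0,0,-0.03],[0,0,0],1],[[0,0,-0.005],[0,0,0],1],[[0,0,0],[0,0,0],1]]}}

```text
clock: 38.95
position: [0.4735, -0.0959, 0.1211]
ee_rot: [0.0, 1.0, -0.001, 0.001]
ft_force: [-0.4, -0.0, -1.7]
grip_width: 1.0
grasp_force: 0.0
```

```bash
python3 r.py; python3 -c "
from h import *
from workcell import vision
plan([.493,.1925,.125],1.597,8,1)
t=vision.camera('top');s=vision.camera('scene')
cv2.imwrite('pics/g4.png',np.vstack([cv2.resize(s['pixels'][120:320,130:430,::-1],None,fx=1.6,fy=1.6),cv2.resize(t['pixels'][220:300,170:470,::-1],None,fx=1.6,fy=1.6)]))"
```

```text
38.95 [ 0.473 -0.096  0.121] [-0.409 -0.007 -1.706] T [-0.02  -0.051  0.006] [ 0.     1.    -0.001  0.001] 0.999963497336792 [-0.465  0.117  0.61   1.99  -0.076  1.055  1.749]
[[[-0.0032,0.0481,-0.0007],[-0.0,0.0,-0.004],1],[[-0.0034,0.0481,-0.0007],[-0.0,0.0,-0.004],1],[[-0.0036,0.048,-0.0007],[-0.0,0.0,-0.004],1],[[-0.0037,0.048,-0.0007],[-0.0,0.0,-0.004],1],[[-0.0039,0.048,-0.0007],[-0.0,0.0,-0.004],1],[[-0.004,0.048,-0.0007],[-0.0,0.0,-0.004],1],[[-0.0042,0.048,-0.0007],[-0.0,0.0,-0.004],1],[[-0.0044,0.048,-0.0007],[-0.0,0.0,-0.004],1]]
per row mm 36.13117903360517 deg 0.19194944724076246
```

View pics/g4.png

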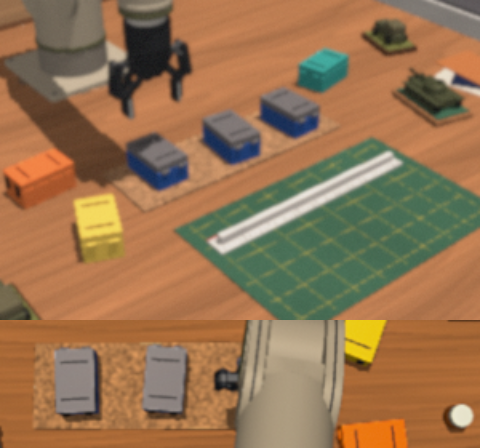

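All three cases stand upright on the cork, at (157,160), (231,136) and (290,112) in the scene part, and the rule is flat on the mat. Returning to the left case.

{"name": "move_arm", "arguments": {"motion": [[[-0.003,0.03,-0.001],[0,0,-0.004],1],[[-0.004,0.048,-0.001],[0,0,-0.004],1],[[-0.004,0.048,-0.001],[0,0,-0.004],1],[[-0.004,0.048,-0.001],[0,0,-0.004],1],[[-0.004,0.048,-0.001],[0,0,-0.004],1],[[-0.004,0.048,0],[0,0,-0.004],1],[[-0.004,0.048,0],[0,0,-0.004],1],[[-0.004,0.048,0],[0,0,-0.004],1],[[0,0.018,0],[0,0,0],1],[[0,0,0],[0,0,0],1],[[0,0,0],[0,0,0],1],[[0,0,0],[0,0,0],1]]}}

```text
clock: 40.25
position: [0.4931, 0.1903, 0.1237]
ee_rot: [-0.011, 1.0, -0.001, -0.0]
ft_force: [-0.2, -0.4, 0.0]
grip_width: 1.001
grasp_force: 0.0
```

```bash
python3 -c "
from h import *
plan([.493,.1925,.016],1.597,1,1)"; python3 r.py
```

```text
[[[0.0,0.0033,0.1436],[-0.003,-0.001,-0.005],1]]
per row mm 107.72652993800412 deg 0.2748581222538886
40.25 [0.493 0.19  0.124] [-0.202 -0.416  0.014] T [0.019 0.014 0.003] [-0.011  1.    -0.001 -0.   ] 1.0014977468773112 [-0.797  0.215  0.383  1.865 -0.088  1.08   1.213]
```

Gripping and lifting it, then a small tilt test.

{"name": "move_arm", "arguments": {"motion": [[[0,0.003,0.02],[-0.002,0,-0.005],1],[[0,0,0.04],[0,0,0],1],[[0,0,0.04],[0,0,0],1],[[0,0,0.029],[0,0,0],1],[[0,0,0.012],[0,0,0],1],[[0,0,0.002],[0,0,0],1],[[0,0,0],[0,0,0],0.4],[[0,0,0],[0,0,0],-1],[[0,0,0],[0,0,0],-1],[[0,0,0],[0,0,0],-1]]}}

```text
clock: 41.25
position: [0.494, 0.1945, 0.0183]
ee_rot: [-0.014, 1.0, 0.0, 0.001]
ft_force: [-0.8, -1.8, 6.7]
grip_width: 0.718
grasp_force: 77.2
```

{"name": "move_arm", "arguments": {"motion": [[[0,0,-0.02],[0,0,0],-1],[[0,0,-0.04],[0,0,0],-1],[[0,0,-0.06],[0,0,0],-1],[[0,0,-0.06],[0,0,0],-1],[[0,0,-0.06],[0,0,0],-1],[[0,0,-0.02],[0,0,0],-1],[[0,0,0],[0,0.05,0],-1],[[0,0,0],[0,0,0],-1],[[0,0,0],[0,0,0],-1],[[0,0,0],[0,0,0],-1],[[0,0,0],[0,0,0],-1],[[0,0,0],[0,0,0],-1]]}}

```text
clock: 42.45
position: [0.4927, 0.1944, 0.2116]
ee_rot: [-0.014, 1.0, -0.0, -0.02]
ft_force: [0.6, -0.1, -3.6]
grip_width: 0.711
grasp_force: 78.5
```

```bash
python3 avg.py;python3 avg.py
```

```text
42.75 [0.493 0.194 0.212] mean [ 0.19   0.355 -3.577 -0.019 -0.013  0.003] std [0.365 0.48  0.388 0.03  0.037 0.044] Ty [-0.05  -0.004 -0.069  0.022  0.036 -0.015]
43.05 [0.493 0.194 0.212] mean [-0.166  0.053 -3.607 -0.024 -0.02   0.017] std [0.318 0.513 0.379 0.024 0.027 0.029] Ty [-0.037 -0.004 -0.035  0.025 -0.057 -0.009]
```

{"name": "move_arm", "arguments": {"motion": [[[0,0,0],[0,-0.1,0],-1],[[0,0,0],[0,0,0],-1],[[0,0,0],[0,0,0],-1],[[0,0,0],[0,0,0],-1],[[0,0,0],[0,0,0],-1],[[0,0,0],[0,0,0],-1],[[0,0,0],[0,0,0],-1]]}}

```text
clock: 43.75
position: [0.4931, 0.1944, 0.2117]
ee_rot: [-0.014, 1.0, 0.0, 0.019]
ft_force: [-0.6, -0.7, -4.0]
grip_width: 0.717
grasp_force: 78.4
```

```bash
python3 avg.py;python3 avg.py; python3 r.py
```

```text
44.05 [0.493 0.194 0.212] mean [-0.107  0.039 -3.444 -0.007  0.048 -0.007] std [0.556 0.501 0.488 0.019 0.019 0.039] Ty [0.039 0.037 0.027 0.086 0.059 0.041]
44.35 [0.493 0.194 0.212] mean [ 0.116 -0.484 -3.29  -0.011  0.016  0.001] std [0.752 0.2   0.346 0.011 0.023 0.034] Ty [ 0.032  0.019 -0.007  0.057  0.003 -0.007]
44.35 [0.493 0.194 0.212] [-0.16  -0.521 -3.185] T [-0.002 -0.007  0.035] [-0.014  1.     0.     0.02 ] 0.7166136503897219 [-0.836  0.101  0.39   1.79  -0.024  1.222  1.158]
```

The left case's spread is 0.05 against about 0.13 for a packed one, so the ball is in the left case. Levelling it and carrying it over the mat.

{"name": "move_arm", "arguments": {"motion": [[[0,0,0],[0,0.05,0],-1],[[-0.02,-0.01,0],[0,0,0],-1],[[-0.04,-0.018,0],[0,0,0],-1],[[-0.045,-0.02,0],[0,0,0],-1],[[-0.045,-0.02,0],[0,0,0],-1],[[-0.045,-0.02,0],[0,0,0],-1],[[-0.045,-0.02,0],[0,0,0],-1],[[-0.025,-0.01,0],[0,0,0],-1],[[-0.01,-0.004,0],[0,0,0],-1],[[0,0,0],[0,0,0],-1],[[0,0,0],[0,0,0],-1],[[0,0,0],[0,0,0],-1]]}}

```text
clock: 45.55
position: [0.7009, 0.11, 0.2122]
ee_rot: [-0.015, 1.0, 0.0, -0.0]
ft_force: [0.9, 0.9, -3.0]
grip_width: 0.715
grasp_force: 78.4
```

```bash
python3 -c "
from h import *
from workcell import vision
t=vision.camera('top');s=vision.camera('scene')
cv2.imwrite('pics/g5.png',np.vstack([cv2.resize(s['pixels'][80:320,130:450,::-1],None,fx=1.6,fy=1.6),cv2.resize(t['pixels'][90:210,170:490,::-1],None,fx=1.6,fy=1.6)]))";python3 r.py
```

```text
45.65 [0.701 0.11  0.212] [ 0.957  0.509 -3.132] T [0.065 0.081 0.006] [-0.015  1.     0.     0.   ] 0.719027364299775 [-0.521  0.56   0.471  1.248 -0.249  1.389  1.532]
```

View pics/g5.png

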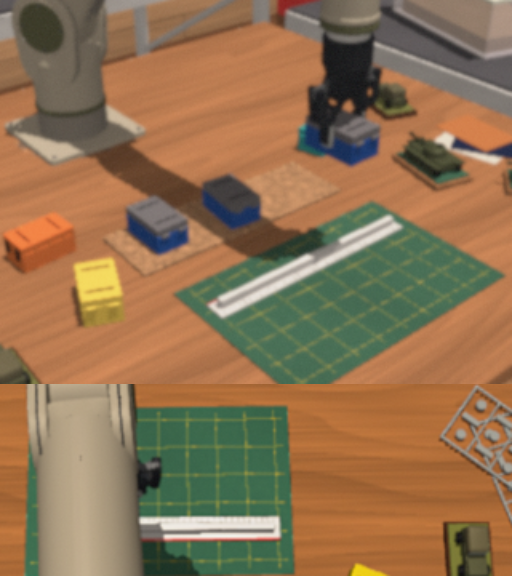

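The case is held level about 0.20 m above the mat, at (345,138) in the picture. The other two stand upright on the cork and the rule lies flat. Handing in.

```bash
python3 -c "
from workcell import order
print(order.hand_in())"
```

```text
the job is handed in; nothing more can be done
None
```

The ball is in the left case: I handed in with it held level about 20 cm above the mat, the rule flat on the mat, and the middle and right cases upright on the board, at about 46 s of the 72 s limit.

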